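# Start a recording session with three push-button boxes

### The job

Start the recording session on the lab desk: with the fingertips push down the round key first, then the cross-shaped key, then the long bar key, each gently and all the way down so that it stays down. Leave the three button boxes standing where they are, without picking them up or shoving them about, do not disturb the jar, the tip box or the timer, and finish with the hand clear.

Things in the scene. Friction and masses are not known exactly. Their poses are not given: they have to be found in the camera images.
- round_box: Free-standing wireless push-button box with the round key: a loose white plastic box 68 x 68 mm, 34 mm high, about 0.35 kg, on rubber feet. Origin at the centre of its underside, z up. The three boxes differ only in the shape of the dark grey key on top; they stand in any of three places, turned by up to 40 degrees either way.
- round_top (a point): Centre of the upper face of the round key: a round disc, 42 mm in diameter. The key stands 20 mm proud of the box (its top 54 mm above the desk) when up, and 11 mm proud (45 mm above the desk) when it has been pushed fully down and let go. The point moves with the key.
- round_key (a joint): Travel of the round key in m, growing downward: 0 up, 0.009 at its stop; starts at 0 to 0.001. About 3 N of friction; it stays where it is pushed, and 5 to 6 N takes it to the stop. Its springy cap (1.5 N per mm, at most 8 mm, not counted here) gives 2 mm first, so push the cap's top 11 to 15 mm below its starting height; at 17 mm it goes hard.
- cross_box: Free-standing wireless push-button box with the cross key: a loose white plastic box 68 x 68 mm, 34 mm high, about 0.35 kg, on rubber feet. Origin at the centre of its underside, z up. The three boxes differ only in the shape of the dark grey key on top; they stand in any of three places, turned by up to 40 degrees either way.
- cross_top (a point): Centre of the upper face of the cross key: a plus-shaped cross, 50 mm over each pair of arms, arms 16 mm wide, its arms along the box's x and y axes. The key stands 20 mm proud of the box (its top 54 mm above the desk) when up, and 11 mm proud (45 mm above the desk) when it has been pushed fully down and let go. The point moves with the key.
- cross_key (a joint): Travel of the cross key in m, growing downward: 0 up, 0.009 at its stop; starts at 0 to 0.001. About 3 N of friction; it stays where it is pushed, and 5 to 6 N takes it to the stop. Its springy cap (1.5 N per mm, at most 8 mm, not counted here) gives 2 mm first, so push the cap's top 11 to 15 mm below its starting height; at 17 mm it goes hard.
- bar_box: Free-standing wireless push-button box with the bar key: a loose white plastic box 68 x 68 mm, 34 mm high, about 0.35 kg, on rubber feet. Origin at the centre of its underside, z up. The three boxes differ only in the shape of the dark grey key on top; they stand in any of three places, turned by up to 40 degrees either way.
- bar_top (a point): Centre of the upper face of the bar key: one long straight bar, 56 mm long and 18 mm wide, its length along the box's x axis. The key stands 20 mm proud of the box (its top 54 mm above the desk) when up, and 11 mm proud (45 mm above the desk) when it has been pushed fully down and let go. The point moves with the key.
- bar_key (a joint): Travel of the bar key in m, growing downward: 0 up, 0.009 at its stop; starts at 0 to 0.001. About 3 N of friction; it stays where it is pushed, and 5 to 6 N takes it to the stop. Its springy cap (1.5 N per mm, at most 8 mm, not counted here) gives 2 mm first, so push the cap's top 11 to 15 mm below its starting height; at 17 mm it goes hard.
- jar: Bystander: white plastic screw-top jar with a yellow label, 84 mm in diameter, 140 mm high, loose. Origin at the centre of its underside.
- tip_box: Bystander: pipette-tip box with a dull red lid, 82 mm (x) by 122 mm (y), 66 mm high, loose. Origin at the centre of its underside.
- timer: Bystander: small white bench timer lying flat, 62 x 66 mm, 18 mm high, loose, with a grey display. Origin at the centre of its underside.
Mind the look-alikes: they are no part of the job. Leave any green or turquoise look-alike of the bar_box alone. What is shaped like the cross_box but blue or pink is not meant.

How it is judged (in metres and radians):
On the way, in this order (a step that is already met when the one before it is completed fails the run):
1. the round key is pushed all the way down (value of joint round_key above 0.0065 m), for 0.1 s.
2. the cross-shaped key is pushed all the way down (value of joint cross_key above 0.0065 m), for 0.1 s.
3. the long bar key is pushed all the way down (value of joint bar_key above 0.0065 m), for 0.1 s.
At the end, for the whole second after the job is handed in: All three keys are down (at least 6.5 mm of their 9 mm travel) and stay there; the three boxes stand flat and still within 20 mm of where they started; the jar, tip box and timer stand within 20 mm of where they started (value of joint each of round_key, cross_key, bar_key above 0.0065 m and distance of each of round_box, cross_box, bar_box, jar, tip_box, timer from where it was at the start of the episode below 0.02 m and angle between each of round_box, cross_box, bar_box's own z axis and vertical below 0.06 rad and linear speed of each of round_box, cross_box, bar_box below 0.02 m/s and angle between each of jar, tip_box, timer's own z axis and vertical below 0.1 rad); the robot touches nothing.
It fails at once if a key is pushed (more than 4 mm) before the one that comes before it in the order is down ((value of joint cross_key above 0.004 m and value of joint round_key below 0.0065 m) or (value of joint bar_key above 0.004 m and value of joint cross_key below 0.0065 m)).
It fails at once if a button box is pushed with more than 20 N (contact force between the fingers and round_box above 20 N or contact force between the fingers and cross_box above 20 N or contact force between the fingers and bar_box above 20 N).
It fails at once if a part of the robot other than the fingers presses on a button box (contact force between the arm and round_box above 2 N or contact force between the arm and cross_box above 2 N or contact force between the arm and bar_box above 2 N).
It fails at once if a button box is lifted (more than 8 mm), tipped, or shifted by more than 20 mm (height (world z) of any of round_box, cross_box, bar_box above 0.008 m or angle between any of round_box, cross_box, bar_box's own z axis and vertical above 0.25 rad or distance of any of round_box, cross_box, bar_box from where it was at the start of the episode above 0.02 m).
It fails at once if the jar, tip box or timer is shifted by more than 20 mm or tipped (distance of any of jar, tip_box, timer from where it was at the start of the episode above 0.02 m or angle between any of jar, tip_box, timer's own z axis and vertical above 0.25 rad).
It also fails if it takes over 48 s, if anything falls off the work surface, if the arm or the gripper's body presses on something with over 40 N, if the wrist force passes 120 N, or if a joint passes its speed limit or range.

### The arm

A 7-joint arm with a two-finger parallel gripper is mounted at the origin on the work surface. World frame = base frame: x ahead of the robot, y to its left, z up, the work surface at z = 0. Lengths are in mm, angles in rad, forces in N, time in s.
With the tool pointing down it reaches from about 350 to 775 mm from the base axis. Payload 3.1 kg.
Tool frame: the origin (TCP) lies on the centre line of the jaws, within the pads' length; the fingertips stand 25 mm ahead of it and the grasp point (between the pads) lies 6 mm ahead of it (arm.tips_ahead is the distance from the TCP to the fingertips, in mm); z points along the fingers, y is the line along which they close (so a half turn about z gives the same grasp; the last joint's range is limited). The gripper opens to 85 mm and grips with 20 to 120 N. Pads are 22 mm wide; open, the fingers measure 114 mm over their backs; the gripper's body (76 mm by 85 mm) begins 54 mm behind the grasp point. The pads swing forward as they close: fully open they stand 13 mm farther back than shut.
Start: joints at [1.128, 0.311, 0.014, 1.512, -0.004, 1.319, -0.027], TCP at [214.619, -506.414, 256.304] pointing down, gripper open.
Joint ranges: [-2.7, 2.7], [-0.3, 1.91], [-1.27, 1.3], [0.12, 2.57], [-1.44, 4.58], [0.2, 2.03], [-3.05, 3.05]. Speed limits (rad/s): [2.79, 2.79, 3.14, 3.14, 3.14, 3.14, 3.14].

### API

Orientations are given as a rotation vector (axis times angle).
In Python, from plant import telemetry, optics, arm gives the robot as it stands.
- The arm moves only by the tool step_arm, never from a script. Its argument "deltas" is a list of rows, each an object with "jaw": the opening, from 0 (shut) to 1 (fully open); "translation": the shift along the tool's x, y, z as a fraction of full scale, a list of three; "yaw": the turn about the tool's z as a fraction of full scale. A call has 1 to 12 rows; each row shifts and turns the commanded pose from where the row before left it, along the tool's axes as they then stand; what a row does not reach is not made up. Full scale, the value 1, is 3 cm for a shift and 4 degrees for a turn. A row lasts 1/12 s, in which the tool goes at most 41.7 mm and 7.16 degrees, less where a joint would pass 70% of its speed; a pose out of reach is approached as far as the arm can. A call with a number of a shift or a turn outside -1 to 1 is refused whole. A call with a gripper value outside its range is refused whole. The fingers move at their own pace and stop on an object; "squeeze" is the grip in N (left out, the last holds). Time passes only in rows, so rows that do not move let the fingers close. It gives the time, the measured TCP pose, the force, the opening and the grip force at its end, in the units of the state.
- telemetry.get_state(): the state, without advancing time (a new reading comes with each control period).
- optics.get_image(name): name is "scene" or "top"; returns (picture, depth): 420x560x3 uint8, red, green, blue; 420x560 float32, mm along the optical axis (not along the pixel's ray), 0 where there is no reading.
- optics.get_calibration(name): a dict with "fx", "fy", "cx", "cy" (pixels), "rvec" (rotation vector, rad) and "tvec" (3), from world to camera coordinates, as OpenCV has them. Camera axes: x right, y down, z forward; pixel columns grow to the right and rows downward; lengths in mm; the calibration is good to about 2 mm. A picture is of the moment at which its call begins. get_calibration takes no time and is no camera call.
- arm.sign_off(): hands the job in; it is judged then, once.
The state is a dict: "time_s": time; "joint_positions": joint angles; "dq": joint speeds; "joint_efforts": joint torques, N m; "position": TCP position; "eef_rot": TCP orientation; "ft_force": force on the tool from outside, world axes, zero at the start; "moment": the same for the moment, N m; "grip_width": finger opening in mm; "grasp_force": force on a finger pad.
Only numpy, scipy, OpenCV 4.12 (cv2) and the standard library are available. Lean on these libraries where they do the work, as an engineer would, in place of code of your own. Each camera call takes 0.05 s, during which the arm holds its last target. There are 200 camera calls.

## Working session

There is one attempt and no reset: what is moved stays moved. The work goes in short steps, Python scripts to look and compute and a tool call to move; the robot and the scene stay as the last step left them, time stands still between calls to the robot, and variables do not carry over. Pictures are saved under pics/ and viewed, at most 10 in all, crops included, and the job is handed in when it is done.

Besides the shell and the picture viewer there is one more tool, called as name([rows], argument=value, ...), one row to a line, values as JSON. step_arm: Moves the arm, as the interface text tells. Shift numbers are shares of 3 cm and turn numbers shares of 4 degrees, none past 1 either way. Its arguments: {"type":"object","properties":{"deltas":{"type":"array","items":{"type":"object","properties":{"jaw":{"type":"number"},"translation":{"type":"array","items":{"type":"number","minimum":-1,"maximum":1}},"yaw":{"type":"number","minimum":-1,"maximum":1}}}},"squeeze":{"type":"number"}},"required":["deltas"]}

```bash
mkdir -p pics; python3 - <<'E'
from plant import telemetry, optics, arm
import cv2,numpy as np
for n in("top","scene"):
    p,d=optics.get_image(n); cv2.imwrite(f"pics/{n}0.png",p[:,:,::-1]); np.save(f"{n}_d.npy",d)
    c=optics.get_calibration(n); print(n,c)
s=telemetry.get_state(); print(s['time_s'],s['position'],s['eef_rot'],s['ft_force'],s['grip_width'],arm.tips_ahead)
E
```

```text
top {'fx': 539.3164338103792, 'fy': 539.3164338103792, 'cx': 281.62382232079005, 'cy': 206.04529781991621, 'rvec': array([ 2.14957315, -2.17486669,  0.1401107 ]), 'tvec': array([-7.77928450e-01,  5.42673792e+02,  9.78387310e+02])}
scene {'fx': 483.8763824613212, 'fy': 483.8763824613212, 'cx': 282.4146170021884, 'cy': 205.89417004930806, 'rvec': array([ 2.34841925,  0.80878514, -0.27413761]), 'tvec': array([-423.87169722, -231.43762448, 1400.71505991])}
0.1 [ 214.3453844  -505.85502282  255.30630589] [-3.07667638e+00 -6.24973261e-01  8.40076930e-04] [ 0.31911205  0.77343287 -0.22512462] 85.4732745859072 25.0
```

View pics/top0.png

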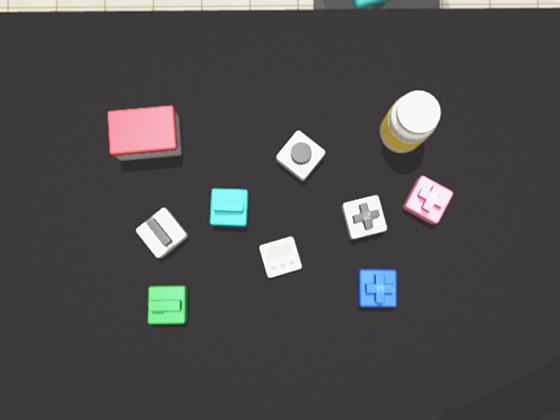

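View pics/scene0.png

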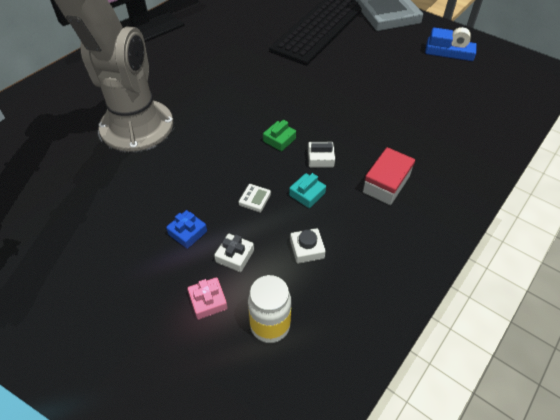

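The top view shows the white boxes with the round key at about (301,153), the cross at (366,217) and the bar at (159,232). The timer is at (281,257), the jar at (405,125) and the tip box at (143,133). The coloured look-alikes are green, turquoise, pink and blue. The scene view shows the same layout.

```bash
cat > loc.py <<'E'
import cv2,numpy as np
from plant import optics
def cam(n):
    c=optics.get_calibration(n);R=cv2.Rodrigues(np.array(c['rvec']))[0];return c,R,np.array(c['tvec'])
def world(n,d):
    c,R,t=cam(n);v,u=np.mgrid[:420,:560]
    P=np.stack([(u-c['cx'])/c['fx']*d,(v-c['cy'])/c['fy']*d,d],-1);return (P-t)@R
def ray(n,uv,z):
    c,R,t=cam(n);o=-R.T@t;r=R.T@np.array([(uv[0]-c['cx'])/c['fx'],(uv[1]-c['cy'])/c['fy'],1]);return o+r*(z-o[2])/r[2]
def keys(n,seeds,img,zk):
    hsv=cv2.cvtColor(img,cv2.COLOR_RGB2HSV)
    w=((hsv[...,1]<60)&(hsv[...,2]>110)).astype(np.uint8)
    cs=cv2.findContours(w,0,1)[0]
    for k,s in seeds.items():
        c=max(cs,key=lambda c:cv2.pointPolygonTest(cv2.convexHull(c),s,True))
        h=cv2.convexHull(c);m=np.zeros((420,560),np.uint8);cv2.fillPoly(m,[h],1)
        g=((m>0)&(hsv[...,2]<125)).astype(np.uint8)
        g=cv2.morphologyEx(g,cv2.MORPH_OPEN,np.ones((3,3)))
        lab,st=cv2.connectedComponents(g)[1],None
        g=(lab==lab[s[1],s[0]]).astype(np.uint8)
        yield k,g,h
E
python3 - <<'E'
from loc import *
S={"top":dict(round=(301,153),cross=(366,217),bar=(159,232)),"scene":dict(round=(308,239),cross=(235,243),bar=(321,149))}
for n in S:
    d=np.load(n+"_d.npy");W=world(n,d);img=cv2.imread(f"pics/{n}0.png")[:,:,::-1].copy()
    for k,g,h in keys(n,S[n],img,54):
        P=W[(g>0)&(d>0)];t=P[(P[:,2]>46)&(P[:,2]<64)]
        q=lambda A:np.round(A,1).tolist()
        r=cv2.minAreaRect(t[:,:2].astype(np.float32)) if len(t)>5 else None
        M=cv2.moments(g,True);c=(M['m10']/M['m00'],M['m01']/M['m00'])
        print(n,k,g.sum(),len(t),"topmean",q(t.mean(0)),"medz",q(np.median(t[:,2])),"rect",[q(x) for x in r],"ray54",q(ray(n,c,54)),
          "boxhull",[q(x) for x in cv2.minAreaRect(np.array([ray(n,p[0],34)[:2] for p in h],np.float32))])
W=world("top",np.load("top_d.npy"))
for nm,(u,v) in dict(jartop=(414,113),tip=(143,130),timer=(281,257),desk=(300,350),pink=(430,200),turq=(229,207)).items(): print(nm,np.round(W[v,u]))
from scipy.spatial.transform import Rotation as Rn
from plant import telemetry
s=telemetry.get_state();print(np.round(Rn.from_rotvec(s['eef_rot']).as_matrix(),3))
E
```

```text
top round 235200 3226 topmean [535.0, -8.5, 54.7] medz 54.0 rect [[546.4, 0.0], [374.5, 618.1], 1.5] ray54 [533.7, -3.0, 54.0] boxhull [[640.4, -43.2], [71.2, 73.6], 50.4]
top cross 235200 3226 topmean [535.0, -8.5, 54.7] medz 54.0 rect [[546.4, 0.0], [374.5, 618.1], 1.5] ray54 [533.7, -3.0, 54.0] boxhull [[521.5, -161.0], [71.3, 72.5], 13.3]
top bar 235200 3226 topmean [535.0, -8.5, 54.7] medz 54.0 rect [[546.4, 0.0], [374.5, 618.1], 1.5] ray54 [533.7, -3.0, 54.0] boxhull [[495.7, 217.6], [73.4, 71.5], 38.9]
scene round 284 237 topmean [642.9, -45.0, 54.5] medz 54.9 rect [[641.3, -43.8], [39.2, 40.9], 64.3] ray54 [644.2, -47.5, 54.0] boxhull [[646.6, -48.0], [69.5, 83.3], 50.4]
scene cross 266 206 topmean [526.9, -165.4, 54.0] medz 54.8 rect [[526.0, -164.2], [43.6, 34.7], 57.1] ray54 [528.8, -167.5, 54.0] boxhull [[526.6, -165.8], [75.8, 80.3], 13.7]
scene bar 193 140 topmean [498.1, 218.4, 54.2] medz 55.0 rect [[496.8, 218.7], [54.3, 22.2], 43.0] ray54 [500.1, 214.4, 54.0] boxhull [[503.8, 210.6], [68.9, 89.8], 38.3]
jartop [ 688. -235.  140.]
tip [683. 247.  66.]
timer [448.  -5.  18.]
desk [274. -39.  -1.]
pink [ 548. -279.   59.]
turq [540.  90.  52.]
[[ 0.921  0.39  -0.001]
 [ 0.39  -0.921  0.002]
 [-0.    -0.002 -1.   ]]
```

```bash
python3 - <<'E'
from loc import *
W=world("top",np.load("top_d.npy"))
for k,s in dict(round=(640,-43),cross=(522,-161),bar=(496,217)).items():
    P=W[(np.hypot(W[...,0]-s[0],W[...,1]-s[1])<36)&(W[...,2]>47)&(W[...,2]<62)]
    r=cv2.minAreaRect(P[:,:2].astype(np.float32)); print(k,len(P),P.mean(0).round(1),[np.round(x,1) for x in r])
    B=W[(np.hypot(W[...,0]-s[0],W[...,1]-s[1])<50)&(W[...,2]>28)&(W[...,2]<62)]
    print([np.round(x,1) for x in cv2.minAreaRect(B[:,:2].astype(np.float32))])
E
```

```text
round 390 [640.  -43.4  53.3] [array([639.9, -43.4]), array([41.3, 39.6]), np.float64(3.9)]
[array([640.7, -43.6]), array([68.4, 68.2]), np.float64(50.4)]
cross 410 [ 520.3 -161.5   53.6] [array([ 520.4, -161.9]), array([44.2, 44.1]), np.float64(59.2)]
[array([ 520.8, -161.9]), array([67.7, 68. ]), np.float64(13.3)]
bar 317 [495.3 218.8  53.2] [array([495.7, 219.3]), array([56.4, 18.4]), np.float64(38.9)]
[array([495.4, 219.3]), array([68.9, 68.5]), np.float64(38.9)]
```

step_arm([
  {"jaw": 0,"translation": [0,0,0],"yaw": 0},
  {"jaw": 0,"translation": [1,0,0],"yaw": 0},
])

```text
time_s: 0.27
position: [234.4, -498.2, 255.9]
eef_rot: [3.082, 0.606, -0.011]
ft_force: [-0.7, -1.4, 0.1]
grip_width: 63.9
grasp_force: 0.0
```

The round, cross and bar key positions agree across both views within a few mm: round (640,-43), cross (521,-163), bar (496,219), with tops at 54 mm and sizes as given.

step_arm([
  {"jaw": 0,"translation": [0,0,0.6],"yaw": 1},
  {"jaw": 0,"translation": [0,0,0.6],"yaw": 1},
  {"jaw": 0,"translation": [0,0,0.6],"yaw": 1},
  {"jaw": 0,"translation": [0,0,0.6],"yaw": 1},
  {"jaw": 0,"translation": [0,0,0.6],"yaw": 1},
  {"jaw": 0,"translation": [0,0,0],"yaw": 0.74},
  {"jaw": 0,"translation": [0,0,0],"yaw": 0},
])

```text
time_s: 0.85
position: [241.7, -493.5, 164.5]
eef_rot: [-3.138, 0.001, 0.003]
ft_force: [0.2, 0.2, 0.4]
grip_width: -0.1
grasp_force: 0.0
```

step_arm([
  {"jaw": 0,"translation": [0.65,-0.75,0],"yaw": 0},
  {"jaw": 0,"translation": [0.65,-0.75,0],"yaw": 0},
  {"jaw": 0,"translation": [0.65,-0.75,0],"yaw": 0},
  {"jaw": 0,"translation": [0.65,-0.75,0],"yaw": 0},
  {"jaw": 0,"translation": [0.65,-0.75,0],"yaw": 0},
  {"jaw": 0,"translation": [0.65,-0.75,0],"yaw": 0},
  {"jaw": 0,"translation": [0.65,-0.75,0],"yaw": 0},
  {"jaw": 0,"translation": [0.65,-0.75,0],"yaw": 0},
  {"jaw": 0,"translation": [0.65,-0.75,0],"yaw": 0},
  {"jaw": 0,"translation": [0.65,-0.75,0],"yaw": 0},
  {"jaw": 0,"translation": [0.65,-0.75,0],"yaw": 0},
  {"jaw": 0,"translation": [0,0,0],"yaw": 0},
])

```text
time_s: 1.85
position: [462.4, -239.9, 167.3]
eef_rot: [-3.138, -0.02, -0.009]
ft_force: [0.9, 0.4, 0.3]
grip_width: -0.5
grasp_force: 0.0
```

step_arm([
  {"jaw": 0,"translation": [0.68,-0.75,0],"yaw": 0},
  {"jaw": 0,"translation": [0.68,-0.75,0],"yaw": 0},
  {"jaw": 0,"translation": [0.68,-0.75,0],"yaw": 0},
  {"jaw": 0,"translation": [0.68,-0.75,0],"yaw": 0},
  {"jaw": 0,"translation": [0.68,-0.75,0],"yaw": 0},
  {"jaw": 0,"translation": [0.68,-0.75,0],"yaw": 0},
  {"jaw": 0,"translation": [0.68,-0.75,0],"yaw": 0},
  {"jaw": 0,"translation": [0.68,-0.75,0],"yaw": 0},
  {"jaw": 0,"translation": [0.68,-0.75,0],"yaw": 0},
  {"jaw": 0,"translation": [0,0,0],"yaw": 0},
  {"jaw": 0,"translation": [0,0,0],"yaw": 0},
  {"jaw": 0,"translation": [0,0,0],"yaw": 0},
])

```text
time_s: 2.85
position: [640.2, -45.6, 166.4]
eef_rot: [3.14, 0.001, -0.0]
ft_force: [0.9, -0.6, -0.4]
grip_width: -0.1
grasp_force: 0.0
```

```bash
python3 - <<'E'
from plant import telemetry, arm
s=telemetry.get_state(); print(s['position'],s['ft_force'],arm.tips_ahead)
E
```

```text
[640.17418289 -45.63529101 166.4159279 ] [ 0.86189107 -0.60841859 -0.43551524] 25.0
```

step_arm([
  {"jaw": 0,"translation": [0,-0.05,0.6],"yaw": 0},
  {"jaw": 0,"translation": [0,0,0.6],"yaw": 0},
  {"jaw": 0,"translation": [0,0,0.5],"yaw": 0},
  {"jaw": 0,"translation": [0,0,0.3],"yaw": 0},
  {"jaw": 0,"translation": [0,0,0],"yaw": 0},
  {"jaw": 0,"translation": [0,0,0.1],"yaw": 0},
  {"jaw": 0,"translation": [0,0,0.1],"yaw": 0},
  {"jaw": 0,"translation": [0,0,0.1],"yaw": 0},
  {"jaw": 0,"translation": [0,0,0.1],"yaw": 0},
  {"jaw": 0,"translation": [0,0,0.1],"yaw": 0},
  {"jaw": 0,"translation": [0,0,0],"yaw": 0},
  {"jaw": 0,"translation": [0,0,0],"yaw": 0},
])

```text
time_s: 3.85
position: [640.2, -43.1, 91.1]
eef_rot: [3.142, 0.0, -0.001]
ft_force: [-0.1, 0.4, 0.3]
grip_width: -0.0
grasp_force: 0.0
```

```bash
cat > st.py <<'E'
from plant import telemetry
s=telemetry.get_state(); print(s['time_s'],s['position'].round(2),s['ft_force'].round(2),s['moment'].round(3))
E
python3 st.py; python3 - <<'E'
from plant import optics
import cv2
p,d=optics.get_image("scene"); cv2.imwrite("pics/s1.png",cv2.resize(p[120:320,180:420,::-1],(720,600)))
E
```

```text
3.85 [640.16 -43.11  91.13] [-0.11  0.36  0.28] [-0.006  0.008 -0.062]
```

View pics/s1.png

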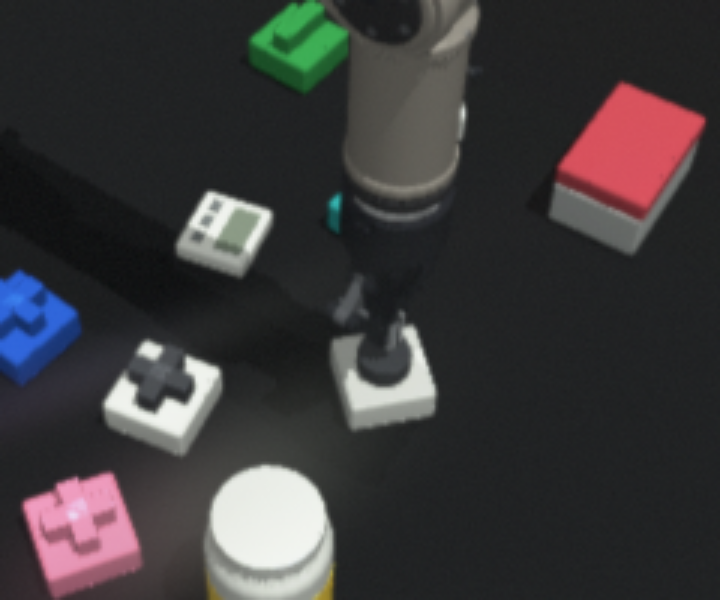

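The crop shows the shut fingertips just above the round key at about crop pixel (385,345), centred on it, with the box undisturbed.

step_arm([
  {"jaw": 0,"translation": [0,0,0.1],"yaw": 0},
  {"jaw": 0,"translation": [0,0,0.1],"yaw": 0},
  {"jaw": 0,"translation": [0,0,0.1],"yaw": 0},
  {"jaw": 0,"translation": [0,0,0.1],"yaw": 0},
  {"jaw": 0,"translation": [0,0,0.1],"yaw": 0},
  {"jaw": 0,"translation": [0,0,0],"yaw": 0},
  {"jaw": 0,"translation": [0,0,0],"yaw": 0},
])

```text
time_s: 4.48
position: [640.2, -43.2, 76.3]
eef_rot: [3.142, 0.0, -0.001]
ft_force: [0.2, -0.3, 1.3]
grip_width: -0.2
grasp_force: 0.7
```

step_arm([
  {"jaw": 0,"translation": [0,0,0.1],"yaw": 0},
  {"jaw": 0,"translation": [0,0,0.1],"yaw": 0},
  {"jaw": 0,"translation": [0,0,0],"yaw": 0},
  {"jaw": 0,"translation": [0,0,0],"yaw": 0},
])

```text
time_s: 4.82
position: [640.4, -43.2, 70.2]
eef_rot: [3.142, 0.0, 0.001]
ft_force: [0.9, 0.3, 2.7]
grip_width: 0.2
grasp_force: 1.0
```

step_arm([
  {"jaw": 0,"translation": [0,0,0.1],"yaw": 0},
  {"jaw": 0,"translation": [0,0,0.06],"yaw": 0},
  {"jaw": 0,"translation": [0,0,0],"yaw": 0},
  {"jaw": 0,"translation": [0,0,0],"yaw": 0},
])

```text
time_s: 5.15
position: [640.6, -43.1, 66.1]
eef_rot: [3.142, 0.0, 0.001]
ft_force: [-1.2, 0.3, 5.5]
grip_width: -0.2
grasp_force: 3.0
```

step_arm([
  {"jaw": 0,"translation": [0,0,0.03],"yaw": 0},
  {"jaw": 0,"translation": [0,0,0],"yaw": 0},
  {"jaw": 0,"translation": [0,0,0],"yaw": 0},
])

```text
time_s: 5.4
position: [640.6, -43.1, 65.5]
eef_rot: [3.141, 0.0, 0.001]
ft_force: [-2.1, -0.4, 6.4]
grip_width: -0.1
grasp_force: 3.4
```

step_arm([
  {"jaw": 0,"translation": [0,0,-0.1],"yaw": 0},
  {"jaw": 0,"translation": [0,0,-0.3],"yaw": 0},
  {"jaw": 0,"translation": [0,0,-0.6],"yaw": 0},
  {"jaw": 0,"translation": [0,0,-0.6],"yaw": 0},
  {"jaw": 0,"translation": [0,0,0],"yaw": 0},
  {"jaw": 0,"translation": [0,0,0],"yaw": 0},
])

```text
time_s: 5.9
position: [641.0, -43.1, 113.6]
eef_rot: [3.142, 0.0, 0.004]
ft_force: [0.3, 0.2, 0.5]
grip_width: -0.1
grasp_force: 0.0
```

```bash
python3 st.py
```

```text
5.9 [641.04 -43.12 113.55] [0.25 0.24 0.46] [ 0.012 -0.012 -0.001]
```

step_arm([
  {"jaw": 0,"translation": [-0.66,0.66,0],"yaw": 0},
  {"jaw": 0,"translation": [-0.66,0.66,0],"yaw": 0},
  {"jaw": 0,"translation": [-0.66,0.66,0],"yaw": 0},
  {"jaw": 0,"translation": [-0.66,0.66,0],"yaw": 0},
  {"jaw": 0,"translation": [-0.66,0.66,0],"yaw": 0},
  {"jaw": 0,"translation": [-0.66,0.66,0],"yaw": 0},
  {"jaw": 0,"translation": [0,0,0],"yaw": 0},
  {"jaw": 0,"translation": [0,0,0],"yaw": 0},
  {"jaw": 0,"translation": [0,0,0],"yaw": 0},
])

```text
time_s: 6.65
position: [521.2, -161.3, 111.7]
eef_rot: [-3.14, -0.0, 0.002]
ft_force: [0.0, 0.4, 0.4]
grip_width: 0.1
grasp_force: 0.0
```

```bash
cat > chk.py <<'E'
from loc import *
for n in("top","scene"):
    p,d=optics.get_image(n);W=world(n,d)
    for k,s in dict(round=(640,-43),cross=(521,-163),bar=(496,219)).items():
        m=np.hypot(W[...,0]-s[0],W[...,1]-s[1]);z=W[(m<9)&(d>0)][:,2]
        B=W[(m<50)&(W[...,2]>28)&(W[...,2]<62)]
        if len(z) and len(B)>5: print(n,k,np.median(z).round(1),[np.round(x,1) for x in cv2.minAreaRect(B[:,:2].astype(np.float32))][:2])
E
python3 chk.py; python3 st.py
```

```text
top round 44.6 [array([640.9, -43.7]), array([68.3, 68.9])]
top cross 490.9 [array([ 506.7, -148.2]), array([73.9, 49.1])]
top bar 53.8 [array([495.4, 219.2]), array([68.5, 68.3])]
scene round 47.0 [array([641.7, -42.4]), array([69.1, 70.1])]
scene cross 491.8 [array([ 522.1, -161. ]), array([68.4, 69. ])]
scene bar 52.6 [array([496.7, 219.9]), array([68.4, 70. ])]
6.75 [ 522.09 -160.32  112.1 ] [-0.47 -0.7  -0.17] [-0.005 -0.009 -0.005]
```

The round key is down (about 45 mm) and its box is unmoved. Next is the cross.

step_arm([
  {"jaw": 0,"translation": [0,0.04,0.4],"yaw": 0},
  {"jaw": 0,"translation": [0,0,0.3],"yaw": 0},
  {"jaw": 0,"translation": [0,0,0.2],"yaw": 0},
  {"jaw": 0,"translation": [0,0,0.1],"yaw": 0},
  {"jaw": 0,"translation": [0,0,0.1],"yaw": 0},
  {"jaw": 0,"translation": [0,0,0.1],"yaw": 0},
  {"jaw": 0,"translation": [0,0,0.1],"yaw": 0},
  {"jaw": 0,"translation": [0,0,0.1],"yaw": 0},
  {"jaw": 0,"translation": [0,0,0],"yaw": 0},
  {"jaw": 0,"translation": [0,0,0],"yaw": 0},
])

```text
time_s: 7.58
position: [521.6, -162.8, 70.7]
eef_rot: [-3.141, -0.001, -0.0]
ft_force: [-0.5, 1.7, 2.4]
grip_width: 0.1
grasp_force: 0.9
```

step_arm([
  {"jaw": 0,"translation": [0,0,0.1],"yaw": 0},
  {"jaw": 0,"translation": [0,0,0.07],"yaw": 0},
  {"jaw": 0,"translation": [0,0,0],"yaw": 0},
  {"jaw": 0,"translation": [0,0,0],"yaw": 0},
  {"jaw": 0,"translation": [0,0,0],"yaw": 0},
])

```text
time_s: 8.0
position: [522.1, -163.2, 66.2]
eef_rot: [3.141, 0.0, 0.002]
ft_force: [-1.0, 0.8, 6.2]
grip_width: 0.0
grasp_force: 2.9
```

step_arm([
  {"jaw": 0,"translation": [0,0,-0.1],"yaw": 0},
  {"jaw": 0,"translation": [0,0,-0.4],"yaw": 0},
  {"jaw": 0,"translation": [0,0,-0.7],"yaw": 0},
  {"jaw": 0,"translation": [0,0,-0.7],"yaw": 0},
  {"jaw": 0,"translation": [-0.05,-0.7,0],"yaw": 0},
  {"jaw": 0,"translation": [-0.05,-0.7,0],"yaw": 0},
  {"jaw": 0,"translation": [-0.05,-0.7,0],"yaw": 0},
  {"jaw": 0,"translation": [-0.05,-0.7,0],"yaw": 0},
  {"jaw": 0,"translation": [-0.05,-0.7,0],"yaw": 0},
  {"jaw": 0,"translation": [-0.05,-0.7,0],"yaw": 0},
  {"jaw": 0,"translation": [-0.05,-0.7,0],"yaw": 0},
  {"jaw": 0,"translation": [-0.05,-0.7,0],"yaw": 0},
])

```text
time_s: 9.0
position: [509.3, 5.1, 122.1]
eef_rot: [3.141, -0.001, 0.0]
ft_force: [-0.1, -0.3, 0.2]
grip_width: -0.0
grasp_force: 0.0
```

step_arm([
  {"jaw": 0,"translation": [-0.05,-0.7,0],"yaw": 0},
  {"jaw": 0,"translation": [-0.05,-0.7,0],"yaw": 0},
  {"jaw": 0,"translation": [-0.05,-0.7,0],"yaw": 0},
  {"jaw": 0,"translation": [-0.05,-0.7,0],"yaw": 0},
  {"jaw": 0,"translation": [-0.05,-0.7,0],"yaw": 0},
  {"jaw": 0,"translation": [-0.05,-0.7,0],"yaw": 0},
  {"jaw": 0,"translation": [-0.05,-0.7,0],"yaw": 0},
  {"jaw": 0,"translation": [-0.05,-0.7,0],"yaw": 0},
  {"jaw": 0,"translation": [-0.05,-0.7,0],"yaw": 0},
  {"jaw": 0,"translation": [-0.05,-0.7,0],"yaw": 0},
  {"jaw": 0,"translation": [0,0,0],"yaw": 0},
  {"jaw": 0,"translation": [0,0,0],"yaw": 0},
])

```text
time_s: 10.0
position: [494.1, 215.9, 122.1]
eef_rot: [-3.142, -0.005, 0.0]
ft_force: [0.3, -0.1, -0.3]
grip_width: -0.3
grasp_force: 0.0
```

```bash
python3 chk.py; python3 st.py
```

```text
top round 45.3 [array([640.8, -43.8]), array([67.9, 68.8])]
top cross 44.8 [array([ 520.8, -162. ]), array([67.6, 68.3])]
top bar 501.1 [array([495.2, 219.1]), array([68.3, 68. ])]
scene round 46.8 [array([641.2, -41.8]), array([68.5, 69.9])]
scene cross 46.6 [array([ 521.6, -160. ]), array([67.9, 70.1])]
scene bar 55.2 [array([497.8, 218.8]), array([68. , 68.8])]
10.1 [494.77 213.18 122.04] [-0.28 -1.01 -0.74] [ 0.01   0.02  -0.065]
```

step_arm([
  {"jaw": 0,"translation": [0.04,-0.15,0.5],"yaw": 0},
  {"jaw": 0,"translation": [0,0,0.4],"yaw": 0},
  {"jaw": 0,"translation": [0,0,0.2],"yaw": 0},
  {"jaw": 0,"translation": [0,0,0],"yaw": 0},
  {"jaw": 0,"translation": [0,0,0],"yaw": 0},
])

```text
time_s: 10.52
position: [495.8, 217.9, 89.3]
eef_rot: [3.141, -0.003, -0.001]
ft_force: [-1.0, -0.2, 0.5]
grip_width: -0.1
grasp_force: 0.0
```

step_arm([
  {"jaw": 0,"translation": [0,-0.03,0.1],"yaw": 0},
  {"jaw": 0,"translation": [0,0,0.1],"yaw": 0},
  {"jaw": 0,"translation": [0,0,0.1],"yaw": 0},
  {"jaw": 0,"translation": [0,0,0.1],"yaw": 0},
  {"jaw": 0,"translation": [0,0,0.1],"yaw": 0},
  {"jaw": 0,"translation": [0,0,0.1],"yaw": 0},
  {"jaw": 0,"translation": [0,0,0],"yaw": 0},
  {"jaw": 0,"translation": [0,0,0],"yaw": 0},
])

```text
time_s: 11.18
position: [495.9, 220.3, 71.6]
eef_rot: [-3.142, -0.0, -0.001]
ft_force: [1.3, 0.2, 1.3]
grip_width: -0.1
grasp_force: 1.0
```

step_arm([
  {"jaw": 0,"translation": [0,0,0.1],"yaw": 0},
  {"jaw": 0,"translation": [0,0,0.1],"yaw": 0},
  {"jaw": 0,"translation": [0,0,0],"yaw": 0},
  {"jaw": 0,"translation": [0,0,0],"yaw": 0},
  {"jaw": 0,"translation": [0,0,0],"yaw": 0},
])

```text
time_s: 11.6
position: [496.0, 220.4, 66.0]
eef_rot: [-3.141, -0.0, -0.001]
ft_force: [-0.9, -0.8, 4.5]
grip_width: 0.2
grasp_force: 3.0
```

Now retreat upward, then back towards the robot's side.

step_arm([
  {"jaw": 0,"translation": [0,0,0.02],"yaw": 0},
  {"jaw": 0,"translation": [0,0,0],"yaw": 0},
  {"jaw": 0,"translation": [0,0,-0.1],"yaw": 0},
  {"jaw": 0,"translation": [0,0,-0.4],"yaw": 0},
  {"jaw": 0,"translation": [0,0,-0.8],"yaw": 0},
  {"jaw": 0,"translation": [0,0,-0.8],"yaw": 0},
  {"jaw": 0,"translation": [0,0,-0.8],"yaw": 0},
  {"jaw": 0,"translation": [0,-0.8,0],"yaw": 0},
  {"jaw": 0,"translation": [0,-0.8,0],"yaw": 0},
  {"jaw": 0,"translation": [0,-0.8,0],"yaw": 0},
  {"jaw": 0,"translation": [0,-0.8,0],"yaw": 0},
  {"jaw": 0,"translation": [0,-0.8,0],"yaw": 0},
])

```text
time_s: 12.6
position: [495.1, 340.9, 151.0]
eef_rot: [3.141, -0.0, -0.002]
ft_force: [0.3, 0.2, 0.9]
grip_width: 0.1
grasp_force: 0.0
```

step_arm([
  {"jaw": 0,"translation": [0,-0.6,0],"yaw": 0},
  {"jaw": 0,"translation": [0,0,0],"yaw": 0},
  {"jaw": 0,"translation": [0,0,0],"yaw": 0},
  {"jaw": 0,"translation": [0,0,0],"yaw": 0},
])

```text
time_s: 12.93
position: [495.7, 356.8, 151.0]
eef_rot: [3.139, -0.001, -0.001]
ft_force: [0.4, -1.4, 0.8]
grip_width: 0.4
grasp_force: 0.0
```

```bash
python3 chk.py; python3 st.py
```

```text
top round 45.0 [array([640.6, -43.5]), array([68.3, 68.5])]
top cross 44.9 [array([ 520.6, -162. ]), array([67.8, 68.7])]
top bar 45.0 [array([495.3, 219. ]), array([68.4, 68.1])]
scene round 47.0 [array([641.5, -42. ]), array([68.6, 72.5])]
scene cross 47.1 [array([ 522.3, -160.9]), array([68. , 69.5])]
scene bar 46.3 [array([497.7, 218.5]), array([67.7, 69.9])]
13.0333 [496.2  356.18 151.42] [ 0.83 -0.29  0.78] [-0.043 -0.023  0.004]
```

All three keys measure 45 mm (fully down), the boxes are unmoved and the hand is clear.

```bash
python3 -c "
from plant import arm
print(arm.sign_off())"
```

```text
the job is handed in; nothing more can be done
None
```

I pushed the round, cross and bar keys down in that order; all three stayed at 45 mm with the boxes where they started and the hand clear, and I handed the job in at about 13 s (no verdict came back).

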